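Ready the board tester and hold its guard open

ROBOT

A 6-joint arm with a two-finger parallel gripper is mounted at the origin on the work surface. World frame = base frame: x ahead of the robot, y to its left, z up, the work surface at z = 0. Lengths are in m, angles in rad, forces in N, time in s.
With the tool pointing down it reaches from about 0.35 to 0.925 m from the base axis. Payload 6.4 kg.
Tool frame: the origin (TCP) lies midway between the tips of the shut fingers; the grasp point (between the pads) lies 19 mm behind it (robot.hold_point_z is the distance from the TCP to the grasp point, in m); z points along the fingers, y is the direction in which the jaws open and shut (so a half turn about z gives the same grasp; the last joint's range is limited). The gripper opens to 94 mm and grips with 3 to 60 N. Pads are 16 mm wide; open, the fingers measure 119 mm over their backs; the gripper's body (75 mm by 177 mm) begins 78 mm behind the grasp point.
Start: joints at [0.931, 0.245, 1.558, -0, 1.339, -0.174], TCP at [0.292, 0.581, 0.173] pointing down, gripper open.
Joint ranges: [-3.13, 3.13], [-1.02, 2.26], [0.13, 2.54], [-0.95, 4.09], [0.21, 2.88], [-2.74, 2.74]. Speed limits (rad/s): [2.57, 2.57, 3.14, 3.14, 3.14, 3.14].

INTERFACE

Orientations are given as a unit quaternion [x, y, z, w].
In Python, from plant import robot gives the robot as it stands.
- The arm moves only by the tool jog_arm, never from a script. Its argument "commands" is a list of rows, each a list of 5 numbers: the opening, from 0 (shut) to 1 (fully open), then the shift along the tool's x, y, z in m, then the turn about the tool's z in rad. In form: [[hand, dx, dy, dz, spin], ...]. A call has 1 to 12 rows; each row shifts and turns the pose as measured when the row begins, along the tool's axes as they then stand; what a row does not reach is not made up. A row lasts 1/12 s, in which the tool goes at most 41.7 mm and 7.16 degrees, less where a joint would pass 70% of its speed; a pose out of reach is approached as far as the arm can. A call with a gripper value outside its range is refused whole. The fingers move at their own pace and stop on an object; the grip force is fixed at half the most. Time passes only in rows, so rows that do not move let the fingers close. It gives the time, the measured TCP pose, the force and the opening at its end, in the units of the state.
- robot.get_state(): the state, without advancing time (a new reading comes with each control period).
- robot.snapshot(name): name is "scene" or "top" or "wrist"; returns (picture, depth): 480x640x3 uint8, red, green, blue; 480x640 float32, m along the optical axis (not along the pixel's ray), 0 where there is no reading.
- robot.camera_info(name): a dict with "camera_matrix" (3x3 intrinsics, pixels), "pose" (4x4, takes a point from camera to world coordinates). Camera axes: x right, y up, looking along -z (the intrinsics and any distortion apply to the point x, -y, -z); pixel columns grow to the right and rows downward; lengths in m; the calibration is good to about 2 mm. A picture is of the moment at which its call begins: read the wrist's pose just before it. camera_info takes no time and is no camera call; for the wrist camera it gives the pose at the moment of the call.
- robot.close_job(): hands the job in, once; it reports no verdict.
Trained networks look in the newest picture that a camera, given by its name, has taken for a name from the list of things; names that differ only in an ending like _2 or _b are one class to them, and where a whole thing is asked for, a point or a joint stands for the part that bears it (a point fixed in the world has none). Each returns a list of dicts, best first, with "score" (0 to 1); they miss things now and then, are a little off and sometimes report something else, mostly with a low value. They report only what shows in the picture. A call takes as long as a camera call.
- robot.find_in(camera, target): "location" ([x, y, z] in m, in world coordinates, good to about 4 mm: the middle of the surface that is visible of it).
The state is a dict: "time_s": time; "qpos": joint angles; "dq": joint speeds; "joint_efforts": joint torques, N m; "position": TCP position; "eef_rot": TCP orientation; "force": force on the tool from outside, world axes, zero at the start; "moment": the same for the moment, N m; "grip_width": finger opening in m.
Only numpy, scipy, OpenCV 4.12 (cv2) and the standard library are available. Lean on these libraries where they do the work, as an engineer would, in place of code of your own. Each camera call takes 0.05 s, during which the arm holds its last target. There are 200 camera calls.

TASK

Get the board tester ready for changing the board: first, with the guard still shut, press both plug-in adapters on its deck fully home, so that their caps sit flat on the deck. Then lift the sprung guard by its tongue and hold it open at 50 degrees from shut (within about 5 degrees) so that a colleague can reach in; finish still holding it there, as it falls shut when let go. Leave the other things on the bench where they are.

Things in the scene. Friction and masses are not known exactly. Their poses are not given: they have to be found in the camera images.
- fixture: Board tester: fixed grey steel case 240 (x) x 300 (y) x 70 mm high. Origin: centre of its underside, on the bench; x points from its front (tongue side) to its hinge side, y to its left, z up; yaw within 0.3 rad. Its left strip (y +60 to +150 mm) is a deck at z = 70 with two adapter sockets (rims 1 mm high); the rest is an open well with a circuit board, under the guard.
- guard (a joint): Guard's opening angle, rad: 0 shut (level), grows as its near edge rises, stop at 1.4; 50 degrees = 0.873. The guard (about 0.4 kg) is a clear panel in an aluminium frame, 240 x 200 x 8 mm, hinged at the far edge along the fixture's y. Weight and a light spring shut it from any angle; holding it up at the tongue takes about 2 to 5 N.
- guard_tongue (a point): Grip point on the black tongue that sticks out 45 mm from the middle of the guard's near edge: 27 mm out from that edge. The tongue is 24 mm wide (fixture y), 14 mm thick; shut, it is level, 69 to 83 mm above the bench, free all round. Gripped from above across its width, it turns between the fingers as the guard rises. Its axes are the fixture's at 0 and turn with the guard.
- guard_hinge (a point): Point on the guard's hinge axis (which runs along the fixture's y), at fixture x = +120, y = -40, z = 71 mm; it does not move in the fixture. The tongue point is 267 mm from it towards the front and 5 mm above it when the guard is shut.
- adapter_near (a joint): How far the adapter nearer the fixture's front is pushed in, in m: 0 is 12 mm proud, 0.012 is the stop, fully home. Starts between 0 and 0.005. It slides straight down with about 7 N of friction and stays where it is left.
- adapter_near_top (a point): Centre of the top of that adapter's cap, at fixture x = -65, y = +105 mm. The cap is black with a pale patch on top, 36 x 36 mm, 18 mm high; its top is 101 mm above the bench when 12 mm proud and 89 mm when fully home.
- adapter_far (a joint): The same for the adapter farther from the front (0 is 12 mm proud, 0.012 fully home; about 7 N).
- adapter_far_top (a point): Centre of the top of that adapter's cap, at fixture x = +10, y = +105 mm; otherwise the same (101 mm above the bench when 12 mm proud, 89 mm when home).
- spool: Bystander: grey metal spool standing up, 60 mm across, 41 mm high, left of the fixture. Origin: centre of its underside.
- cleaner: Bystander: bottle, 56 mm across and 150 mm high, standing right of the fixture. Origin: centre of its underside.
- screwdriver: Bystander: screwdriver 170 mm long, lying right of the fixture. Origin: about its middle, on the bench.

How it is judged:
On the way, in this order (a step that is already met when the one before it is completed fails the run):
1. both adapters pressed home while the guard is shut (value of joint each of adapter_near, adapter_far above 0.01 m and value of joint guard below 0.06 rad), for 0.2 s.
2. guard lifted to about 50 degrees (value of joint guard between 0.768 and 0.978 rad), for 0.2 s.
At the end, for the whole second after the job is handed in: The gripper is still holding the guard, still, between 44 and 56 degrees open, with nothing else propping it, and both adapters are within 2 mm of fully home (all of step 2 and velocity of joint guard between -0.1 and 0.1 rad/s and contact force between the fingers and guard above 0.8 N and contact force between guard and spool below 0.1 N and contact force between guard and cleaner below 0.1 N and contact force between guard and screwdriver below 0.1 N and value of joint each of adapter_near, adapter_far above 0.01 m); the arm keeps its last pose, push and grip.
It fails at once if a bystander is moved by more than 30 mm (distance of any of spool, cleaner, screwdriver from where it was at the start of the episode above 0.03 m).
It fails at once if the bottle is tipped (angle between cleaner's own z axis and vertical above 0.3 rad).
It also fails if it takes over 53 s, if anything falls off the work surface, if the arm or the gripper's body presses on something with over 40 N, if the wrist force passes 120 N, or if a joint passes its speed limit or range.

## Working session

There is one attempt and no reset: what is moved stays moved. The work goes in short steps, Python scripts to look and compute and a tool call to move; the robot and the scene stay as the last step left them, time stands still between calls to the robot, and variables do not carry over. Pictures are saved under pics/ and viewed, about 8 in all and at most 12, crops included, and the job is handed in when it is done.

Besides the shell and the picture viewer there is one more tool, called after "Emit:" as a command line: name --pt "numbers of a row" for each row, then --argument value for the rest. jog_arm: Moves the arm, as the interface text tells. Its arguments: {"type":"object","properties":{"commands":{"type":"array","items":{"type":"array","items":{"type":"number"}}}},"required":["commands"]}

```bash
mkdir -p pics; python3 - <<'E'
from plant import robot
import cv2
for c in ["scene","top"]:
    p,d=robot.snapshot(c); cv2.imwrite(f"pics/{c}1.png",p[:,:,::-1])
    for t in ["fixture","guard_tongue","adapter_near_top","adapter_far_top","spool","cleaner","screwdriver"]:
        print(c,t,[(round(r["score"],2),[round(float(v),4) for v in r["location"]]) for r in robot.find_in(c,t)[:2]])
s=robot.get_state();print(s)
E
```

```text
scene fixture [(0.71, [0.6477, 0.0021, 0.0809])]
scene guard_tongue [(0.76, [0.6324, -0.0548, 0.0743]), (0.56, [0.6384, -0.2385, 0.0838])]
scene adapter_near_top [(0.88, [0.5814, 0.0877, 0.0938])]
scene adapter_far_top [(0.75, [0.6548, 0.0793, 0.0975])]
scene spool [(0.77, [0.5992, 0.226, 0.0438])]
scene cleaner [(0.65, [0.64, -0.2388, 0.0838])]
scene screwdriver [(0.7, [0.4225, -0.2319, 0.0213])]
top fixture [(0.63, [0.6229, -0.0277, 0.0746])]
top guard_tongue [(0.73, [0.6142, -0.0614, 0.0734])]
top adapter_near_top [(0.55, [0.5725, 0.0904, 0.1007])]
top adapter_far_top [(0.94, [0.6467, 0.0725, 0.0968])]
top spool [(0.68, [0.5829, 0.2146, 0.0411])]
top cleaner [(0.79, [0.6185, -0.2389, 0.1015])]
top screwdriver [(0.62, [0.415, -0.2386, 0.0223]), (0.59, [0.5727, 0.0881, 0.0926])]
{'time_s': 0.8, 'qpos': array([ 9.30910610e-01,  2.45062071e-01,  1.55777004e+00, -4.54819708e-06,
        1.33868627e+00, -1.74075292e-01]), 'dq': array([ 0.0009718 ,  0.00082409,  0.0010681 , -0.00121979,  0.0006831 ,
       -0.00025766]), 'joint_efforts': array([-1.36902967e-03, -4.15790427e+01, -3.14865017e+01,  6.85099536e-02,
        2.87887326e-02, -3.95609561e-06]), 'position': array([0.29194722, 0.58078375, 0.17349566]), 'eef_rot': array([2.30804756e-01, 9.73000084e-01, 3.32239668e-05, 1.67310387e-05]), 'force': array([ 0.83827638, -0.06016124, -1.04610412]), 'moment': array([0.04745362, 0.00300036, 0.04185735]), 'grip_width': 0.09382932369706758}
```

View pics/top1.png

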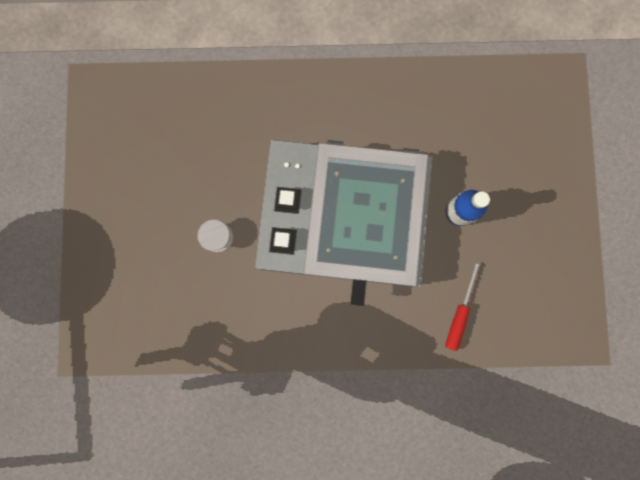

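View pics/scene1.png

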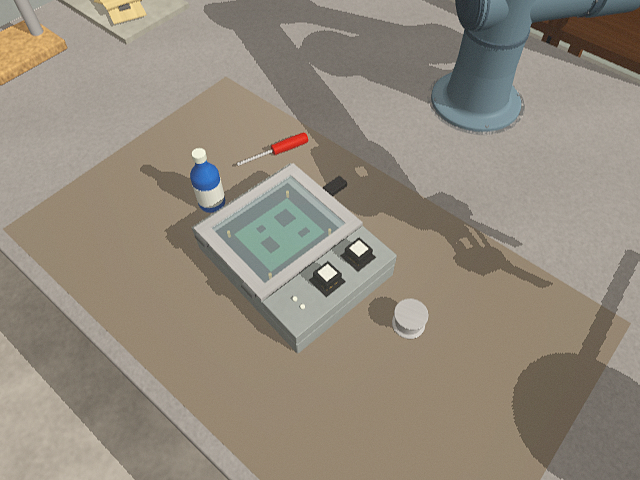

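The views agree: fixture near centre, tongue at about (358,292) in the top picture, adapter patches at (282,240) and (287,198). Next I fit the fixture pose.

```bash
cat > h.py <<'E'
from plant import robot
import numpy as np, cv2
def cloud(c):
    p,d=robot.snapshot(c); i=robot.camera_info(c); K=i["camera_matrix"]; T=i["pose"]
    v,u=np.indices(d.shape)
    P=np.stack([(u-K[0,2])/K[0,0]*d,-(v-K[1,2])/K[1,1]*d,-d],-1)
    return p.astype(int),P@T[:3,:3].T+T[:3,3],d
E
python3 - <<'E'
from h import *
from scipy.optimize import least_squares
print({k:v for k,v in robot.camera_info("top").items()})
M=np.array([[-.065,.105],[.010,.105],[-.1425,-.040]])
def blob(mask,W,near):
    n,l,s,ce=cv2.connectedComponentsWithStats(mask.astype(np.uint8))
    best=None
    for k in range(1,n):
        if s[k,4]<25: continue
        q=np.median(W[l==k],0); q[:2]=(W[l==k].min(0)[:2]+W[l==k].max(0)[:2])/2 if 0 else W[l==k].mean(0)[:2]
        e=np.hypot(*(q[:2]-near))
        if best is None or e<best[0]: best=(e,q,s[k,4],ce[k])
    return best
for c in ["top","scene"]:
    p,W,d=cloud(c); z=W[...,2]
    b=p.min(-1); D=p.max(-1)
    pale=(b>200)&(z>.085)&(z<.11)
    dark=(D<60)&(z>.06)&(z<.09)&(W[...,0]<.52)&(W[...,0]>.3)
    r=[blob(pale,W,[.575,.088]),blob(pale,W,[.65,.076]),blob(dark,W,[.47,-.05])]
    for q in r: print(c,q)
    Q=np.array([q[1][:2] for q in r])
    f=lambda t:(M@np.array([[np.cos(t[2]),np.sin(t[2])],[-np.sin(t[2]),np.cos(t[2])]])+t[:2]-Q).ravel()
    o=least_squares(f,[.64,0,-.1]); print(c,o.x,o.fun.round(4))
    m=(z>.06)&(z<.085)&(abs(W[...,0]-.63)<.2)&(abs(W[...,1])<.19)
    print(cv2.minAreaRect(W[m][:,:2].astype(np.float32)*1000))
E
```

```text
{'camera_matrix': array([[508.16552404,   0.        , 325.11498179],
       [  0.        , 508.16552404, 231.46603917],
       [  0.        ,   0.        ,   1.        ]]), 'pose': array([[-0.01953136,  0.99397078, -0.10789166,  0.48820917],
       [-0.99980381, -0.01977288, -0.00116913,  0.01000501],
       [-0.00329541,  0.10784766,  0.99416197,  0.98736491],
       [ 0.        ,  0.        ,  0.        ,  1.        ]])}
top (np.float64(0.0021520450316890784), array([0.57293616, 0.08860981, 0.0966483 ]), np.int32(148), array([281.20945946, 239.08108108]))
top (np.float64(0.004038820457512761), array([0.64733421, 0.07903408, 0.0978938 ]), np.int32(146), array([286.11643836, 197.16438356]))
top (np.float64(0.008509763086717793), array([ 0.47687377, -0.04498329,  0.0812509 ]), np.int32(270), array([357.98518519, 292.42962963]))
top [ 0.62355239 -0.02392009 -0.13145464] [-0.0001  0.0001 -0.0001 -0.0002  0.0002  0.0001]
((606.0339965820312, -22.445053100585938), (300.9230041503906, 294.2153625488281), 82.72937774658203)
scene (np.float64(0.0018418531903247473), array([0.57318395, 0.08769278, 0.09617585]), np.int32(149), array([358.4295302 , 247.96644295]))
scene (np.float64(0.003319853622578568), array([0.6476598 , 0.07835476, 0.09729363]), np.int32(164), array([326.92073171, 272.40853659]))
scene (np.float64(0.019267073725823827), array([ 0.48559845, -0.03869033,  0.07779593]), np.int32(57), array([334.85964912, 189.49122807]))
scene [ 0.62692896 -0.02210608 -0.12716886] [ 0.0026  0.0026  0.0025  0.0024 -0.0051 -0.005 ]
((606.72900390625, -22.830307006835938), (303.8749084472656, 294.44879150390625), 82.72468566894531)
```

Emit:
jog_arm --pt "0 0 0 0 -0.112" --pt "0 0 0 0 -0.112" --pt "0 0 0 0 -0.11" --pt "0 0 0 0 0" --pt "0 -0.023 -0.03 0 0" --pt "0 -0.023 -0.03 0 0" --pt "0 -0.023 -0.03 0 0" --pt "0 -0.023 -0.03 0 0" --pt "0 -0.023 -0.03 0 0" --pt "0 -0.023 -0.03 0 0" --pt "0 -0.023 -0.03 0 0" --pt "0 0 0 0 0"

```text
time_s: 1.9
position: [0.4298, 0.3453, 0.1736]
eef_rot: [0.067, 0.998, 0.001, 0.001]
force: [-0.5, 0.8, -0.0]
grip_width: 0.0173
```

Emit:
jog_arm --pt "0 -0.023 -0.03 0 0" --pt "0 -0.023 -0.03 0 0" --pt "0 -0.023 -0.03 0 0" --pt "0 -0.023 -0.03 0 0" --pt "0 -0.023 -0.03 0 0" --pt "0 -0.023 -0.03 0 0" --pt "0 -0.023 -0.03 0 0" --pt "0 -0.014 -0.026 0.02 0" --pt "0 0 0 0.02 0" --pt "0 0 0 0 0"

```text
time_s: 2.73
position: [0.5772, 0.0767, 0.136]
eef_rot: [0.081, 0.997, 0.003, 0.006]
force: [-0.3, 1.4, -0.5]
grip_width: 0.0004
```

Emit:
jog_arm --pt "0 0.006 0.011 0 -0.03" --pt "0 0 0 0 0" --pt "0 0 0 0.015 0" --pt "0 0 0 0.01 0" --pt "0 0 0 0 0"

```text
time_s: 3.15
position: [0.5739, 0.0942, 0.1145]
eef_rot: [0.065, 0.998, 0.003, 0.008]
force: [-0.2, -0.2, 0.2]
grip_width: 0.0004
```

Emit:
jog_arm --pt "0 0 -0.006 0 0" --pt "0 0 0 0.006 0" --pt "0 0 0 0.006 0" --pt "0 0 0 0.005 0" --pt "0 0 0 0.004 0" --pt "0 0 0 0.004 0" --pt "0 0 0 0.004 0" --pt "0 0 0 0.004 0" --pt "0 0 0 0 0"

```text
time_s: 3.9
position: [0.5748, 0.0897, 0.0812]
eef_rot: [0.064, 0.998, 0.003, 0.01]
force: [0.1, 0.1, 0.6]
grip_width: 0.0005
```

```bash
python3 - <<'E'
from h import *
s=robot.get_state();print(s["position"],s["force"],s["qpos"].round(3))
ims=[]
for c,b in [("scene",(260,120,460,340)),("top",(200,130,420,330))]:
    p,W,d=cloud(c); x0,y0,x1,y1=b
    ims.append(cv2.resize(p[y0:y1,x0:x1,::-1].astype(np.uint8),(400,400)))
p,W,d=cloud("wrist"); print(robot.camera_info("wrist")["pose"])
cv2.imwrite("pics/a2.png",np.hstack(ims))
cv2.imwrite("pics/w2.png",p[:,:,::-1].astype(np.uint8))
E
```

```text
[0.5748068  0.08969626 0.08124681] [0.1415613  0.0932372  0.58871646] [-0.043  0.173  1.82   0.007  1.127 -1.49 ]
[[ 0.12701475 -0.95985278 -0.25009976  0.50581568]
 [ 0.99185994  0.12519528  0.02323795  0.09759877]
 [ 0.00900629 -0.2510155   0.96794117  0.29108969]
 [ 0.          0.          0.          1.        ]]
```

View pics/a2.png

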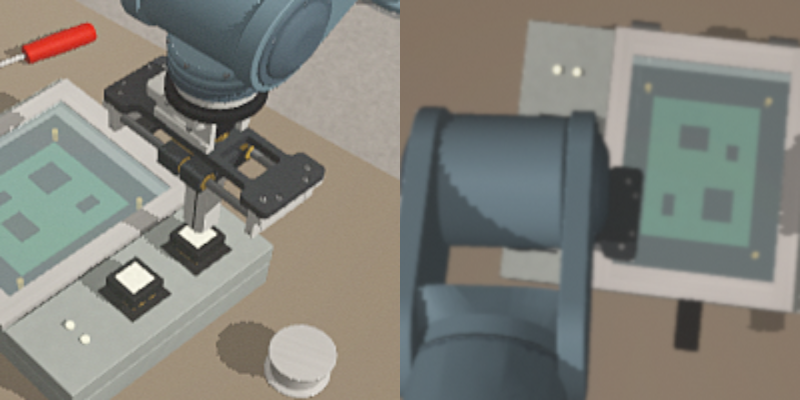

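View pics/w2.png

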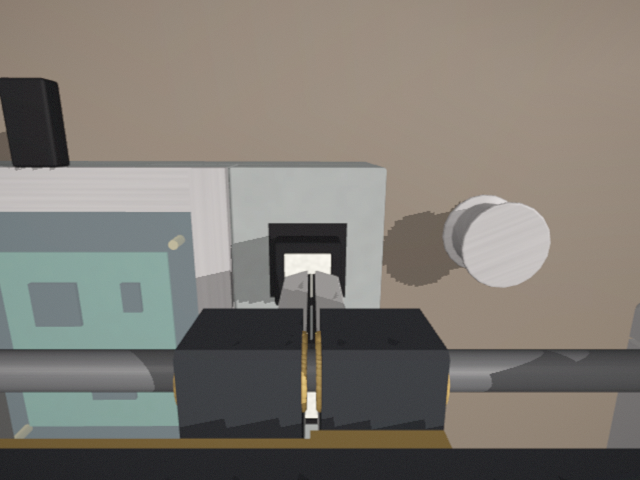

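The fingertips are on the near cap's pale patch (wrist picture, about (308,262)), with the far adapter still proud. Depth will show how far each cap is in.

```bash
cat >> h.py <<'E'
def caps():
    for c in ["top","scene","wrist"]:
        p,W,d=cloud(c)
        for n,x,y in [("near",.5731,.0885),("far",.6474,.079),("deck",.69,.12)]:
            m=(abs(W[...,0]-x)<.018)&(abs(W[...,1]-y)<.018)&(d>0)
            if n!="deck": m&=(p.min(-1)>(190 if c!="wrist" else 200))&(W[...,2]<.105)&(W[...,2]>.08)
            if m.sum()>5: print(c,n,m.sum(),W[m][:,:].mean(0).round(4),np.median(W[m][:,2]).round(4))
E
python3 -c "from h import *; caps()"
```

```text
top deck 222 [0.692  0.1162 0.0503] 0.0683
scene near 103 [0.5761 0.0894 0.096 ] 0.096
scene far 173 [0.6471 0.0781 0.0971] 0.0971
scene deck 659 [0.6901 0.1191 0.0333] 0.033
wrist near 894 [0.5676 0.0891 0.0963] 0.0963
wrist far 197 [0.6534 0.0807 0.0975] 0.0974
```

```bash
python3 - <<'E'
from h import *
p,W,d=cloud("scene")
for v in range(215,262,3):
    print(v,[tuple((W[v,u]*1000).round().astype(int))+(int(p[v,u].mean()),) for u in (353,357,361)])
p,W,d=cloud("wrist")
for v in range(245,330,8): print(v,[tuple((W[v,u]*1000).round().astype(int))+(int(p[v,u].mean()),) for u in (295,325,335)])
E
```

```text
215 [(np.int64(606), np.int64(95), np.int64(231), 54), (np.int64(606), np.int64(102), np.int64(237), 84), (np.int64(601), np.int64(106), np.int64(235), 62)]
218 [(np.int64(606), np.int64(95), np.int64(224), 50), (np.int64(608), np.int64(103), np.int64(233), 49), (np.int64(604), np.int64(108), np.int64(233), 72)]
221 [(np.int64(607), np.int64(96), np.int64(218), 65), (np.int64(609), np.int64(105), np.int64(228), 52), (np.int64(605), np.int64(109), np.int64(227), 93)]
224 [(np.int64(582), np.int64(79), np.int64(169), 113), (np.int64(608), np.int64(104), np.int64(218), 65), (np.int64(603), np.int64(108), np.int64(217), 92)]
227 [(np.int64(582), np.int64(79), np.int64(161), 116), (np.int64(581), np.int64(86), np.int64(166), 76), (np.int64(583), np.int64(95), np.int64(176), 122)]
230 [(np.int64(583), np.int64(80), np.int64(154), 120), (np.int64(583), np.int64(88), np.int64(161), 53), (np.int64(585), np.int64(97), np.int64(171), 117)]
233 [(np.int64(582), np.int64(80), np.int64(143), 120), (np.int64(581), np.int64(88), np.int64(150), 40), (np.int64(584), np.int64(97), np.int64(163), 124)]

[... 2426 characters left out ...]
7), np.int64(144), 150), (np.int64(567), np.int64(101), np.int64(144), 150)]
301 [(np.int64(565), np.int64(85), np.int64(152), 126), (np.int64(566), np.int64(97), np.int64(152), 126), (np.int64(567), np.int64(100), np.int64(152), 126)]
309 [(np.int64(539), np.int64(91), np.int64(216), 46), (np.int64(540), np.int64(97), np.int64(217), 45), (np.int64(541), np.int64(99), np.int64(216), 43)]
317 [(np.int64(539), np.int64(91), np.int64(221), 40), (np.int64(540), np.int64(97), np.int64(220), 40), (np.int64(540), np.int64(99), np.int64(220), 41)]
325 [(np.int64(540), np.int64(91), np.int64(223), 41), (np.int64(540), np.int64(97), np.int64(224), 42), (np.int64(541), np.int64(98), np.int64(223), 40)]
```

Two cameras put the fingertips near z = 0.118, yet the reported TCP z is 0.081. The cap is unmoved and there is no contact force. I'll check this offset before pressing.

```bash
python3 - <<'E'
from h import *
print(robot.hold_point_z,[a for a in dir(robot) if a[0]!='_'])
s=robot.get_state();print(s["position"],s["force"],s["time_s"],s["grip_width"])
p,W,d=cloud("wrist")
m=(W[...,2]>.1)&(abs(W[...,0]-.57)<.012)&(abs(W[...,1]-.092)<.02)
print(np.percentile(W[m][:,2],[0,1,5]).round(4))
E
```

```text
0.0188 ['PlanningError', 'camera_info', 'close_job', 'find_in', 'get_state', 'hold_point_z', 'snapshot']
[0.57570271 0.08974587 0.08277834] [ 0.20896978  0.53687118 -0.39299249] 4.3 0.0009803178559418067
[0.1137 0.1159 0.1207]
```

Emit:
jog_arm --pt "0 0 0 0.008 0" --pt "0 0 0 0 0" --pt "0 0 0 0 0"

```text
time_s: 4.6
position: [0.5762, 0.0898, 0.0743]
eef_rot: [0.064, 0.998, 0.003, 0.012]
force: [-0.6, -0.2, 0.5]
grip_width: 0.0007
```

```bash
python3 - <<'E'
from h import *
p,W,d=cloud("wrist")
m=(W[...,2]>.1)&(abs(W[...,0]-.57)<.012)&(abs(W[...,1]-.092)<.02)
print(np.percentile(W[m][:,2],[0,1,5]).round(4),robot.camera_info("wrist")["pose"][:3,3])
p,W,d=cloud("scene")
print([(v,(W[v,u]*1000).round()) for u in (353,357) for v in range(239,254,2)])
E
```

```text
[0.1047 0.1071 0.112 ] [0.50591557 0.09768514 0.28257757]
[(239, array([583.,  82., 129.])), (241, array([583.,  82., 123.])), (243, array([583.,  82., 117.])), (245, array([583.,  83., 112.])), (247, array([578.,  79.,  97.])), (249, array([581.,  82.,  96.])), (251, array([584.,  84.,  96.])), (253, array([588.,  87.,  97.])), (239, array([584.,  90., 138.])), (241, array([584.,  91., 133.])), (243, array([586.,  93., 131.])), (245, array([584.,  92., 121.])), (247, array([585.,  93., 118.])), (249, array([583.,  92., 108.])), (251, array([579.,  89.,  94.])), (253, array([582.,  92.,  94.]))]
```

The offset stays constant: the tip is about 32 mm above the reported TCP, and relative motion is right. I'll carry on down, guided by force and the cameras.

Emit:
jog_arm --pt "0 -0.002 0 0.004 0" --pt "0 0 0 0.004 0" --pt "0 0 0 0.003 0" --pt "0 0 0 0.003 0"

```text
time_s: 5.03
position: [0.5791, 0.0896, 0.0611]
eef_rot: [0.063, 0.998, 0.003, 0.012]
force: [-2.5, -0.4, 7.4]
grip_width: 0.0003
```

Emit:
jog_arm --pt "0 0 0 0.004 0" --pt "0 0 0 0.004 0" --pt "0 0 0 0.004 0" --pt "0 0 0 0 0"

```text
time_s: 5.37
position: [0.5796, 0.0896, 0.0585]
eef_rot: [0.063, 0.998, 0.003, 0.009]
force: [0.9, -0.6, -1.6]
grip_width: 0.0003
```

Emit:
jog_arm --pt "0 0 0 0.006 0" --pt "0 0 0 0.008 0" --pt "0 0 0 0.008 0" --pt "0 0 0 0.008 0"

```text
time_s: 5.7
position: [0.5814, 0.0896, 0.0565]
eef_rot: [0.06, 0.998, 0.0, 0.003]
force: [-28.0, -1.6, 51.4]
grip_width: 0.0004
```

```bash
python3 -c "from h import *; caps()"
```

```text
top deck 147 [0.6963 0.1143 0.0547] 0.0685
scene near 22 [0.5759 0.101  0.0966] 0.0991
scene far 174 [0.6471 0.078  0.0971] 0.0971
scene deck 656 [0.6901 0.1192 0.0332] 0.0324
wrist near 1100 [0.5677 0.0891 0.0882] 0.0882
wrist far 324 [0.6468 0.0823 0.0974] 0.0974
```

Near cap now sits at 0.088 with 51 N, so it's on its stop. Next, the far one.

Emit:
jog_arm --pt "0 0 0 -0.01 0" --pt "0 0 0 -0.015 0" --pt "0 0 0 -0.015 0" --pt "0 -0.023 0 0 0" --pt "0 -0.023 0 0 0" --pt "0 -0.018 0 0 0" --pt "0 0 0 0 0" --pt "0 0 0 0 0"

```text
time_s: 6.52
position: [0.6474, 0.0821, 0.0996]
eef_rot: [0.06, 0.998, 0.0, 0.005]
force: [0.1, 0.1, -0.2]
grip_width: 0.0003
```

Emit:
jog_arm --pt "0 0.002 -0.003 0.01 0" --pt "0 0 0 0.01 0" --pt "0 0 0 0.008 0" --pt "0 0 0 0.004 0" --pt "0 0 0 0.004 0" --pt "0 0 0 0.004 0" --pt "0 0 0 0.006 0" --pt "0 0 0 0.008 0" --pt "0 0 0 0.008 0"

```text
time_s: 7.27
position: [0.6432, 0.0794, 0.0568]
eef_rot: [0.058, 0.998, -0.002, 0.001]
force: [-22.5, -2.0, 42.6]
grip_width: 0.0005
```

Emit:
jog_arm --pt "0 0 0 0.008 0" --pt "0 0 0 0.006 0" --pt "0 0 0 -0.01 0" --pt "0 0 0 -0.02 0" --pt "0 0 0 -0.025 0" --pt "0 0.03 0 -0.02 0" --pt "0 0.03 0 -0.02 0" --pt "0 0 0 0 0"

```text
time_s: 7.93
position: [0.5784, 0.0874, 0.1547]
eef_rot: [0.057, 0.998, -0.003, -0.003]
force: [0.2, -0.1, 0.7]
grip_width: 0.0006
```

```bash
python3 -c "from h import *; caps()"
```

```text
scene near 154 [0.5728 0.0876 0.088 ] 0.088
scene far 176 [0.6474 0.0778 0.0881] 0.0882
scene deck 667 [0.6903 0.1189 0.0334] 0.0335
wrist near 1058 [0.574  0.0884 0.0873] 0.0874
```

Emit:
jog_arm --pt "0.6 0.018 -0.0286 0 0.017" --pt "0.6 0.018 -0.0286 0 0" --pt "0.6 0.018 -0.0286 0 0" --pt "0.6 0.018 -0.0286 0 0" --pt "0.6 0.018 -0.0286 0 0" --pt "0.6 0 0 0 0" --pt "0.6 0 0 0 0"

```text
time_s: 8.67
position: [0.4666, -0.0488, 0.1401]
eef_rot: [0.066, 0.998, -0.002, -0.015]
force: [0.8, -0.7, -0.6]
grip_width: 0.0439
```

```bash
python3 - <<'E'
from h import *
print(robot.get_state()["position"],robot.get_state()["eef_rot"].round(4))
p,W,d=cloud("wrist");cv2.imwrite("pics/w3.png",p[:,:,::-1].astype(np.uint8))
m=(p.max(-1)<70)&(W[...,2]>.06)&(W[...,2]<.09)&(abs(W[...,0]-.475)<.05)&(abs(W[...,1]+.045)<.03)
if m.sum(): print(m.sum(),W[m].mean(0),np.percentile(W[m],[1,99],axis=0))
E
```

```text
[ 0.46655242 -0.04878222  0.14012155] [ 0.0656  0.9977 -0.0015 -0.0147]
1944 [ 0.47679197 -0.04462227  0.08033014] [[ 0.45560633 -0.05745712  0.07127089]
 [ 0.49946301 -0.03216769  0.0821927 ]]
```

View pics/w3.png

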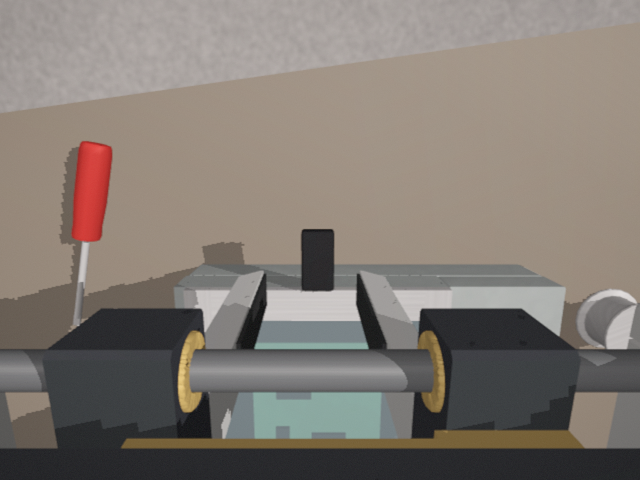

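The tongue at (318,260) lies centred between the fingers in y. I'll descend partway, then check.

Emit:
jog_arm --pt "0.6 -0.005 0.005 0.01 0" --pt "0.6 0 0 0.02 0" --pt "0.6 0 0 0.02 0" --pt "0.6 0 0 0.01 0" --pt "0.6 0 0 0 0"

```text
time_s: 9.13
position: [0.4746, -0.0417, 0.0758]
eef_rot: [0.063, 0.998, -0.001, -0.015]
force: [0.2, 0.5, 0.2]
grip_width: 0.0563
```

```bash
python3 - <<'E'
from h import *
p,W,d=cloud("wrist")
for s in (-1,1):
    m=(W[...,2]>.092)&(W[...,2]<.15)&(abs(W[...,0]-.475)<.03)&(abs(W[...,1]+.045-s*.03)<.022)
    print(m.sum(), np.percentile(W[m],[1,50,99],axis=0).round(4) if m.sum() else '')
E
```

```text
1560 [[ 0.4627 -0.0793  0.1088]
 [ 0.4648 -0.0697  0.1335]
 [ 0.4814 -0.0679  0.1497]]
1573 [[ 4.713e-01 -1.390e-02  1.086e-01]
 [ 4.731e-01 -1.030e-02  1.334e-01]
 [ 4.885e-01 -2.000e-04  1.497e-01]]
```

Emit:
jog_arm --pt "0.6 0.003 -0.003 0.015 0" --pt "0.6 0 0 0.015 0" --pt "0.6 0 0 0.014 0" --pt "0.6 0 0 0.006 0" --pt "0.6 0 0 0 0"

```text
time_s: 9.6
position: [0.4761, -0.0443, 0.0297]
eef_rot: [0.061, 0.998, -0.002, -0.011]
force: [0.2, 0.2, 0.5]
grip_width: 0.0565
```

Emit:
jog_arm --pt "0.6 0.003 0 0.004 0" --pt "0 0 0 0 0" --pt "0 0 0 0 0" --pt "0 0 0 0 0" --pt "0 0 0 0 0" --pt "0 0 0 0 0" --pt "0 0 0 0 0" --pt "0 0 0 0 0" --pt "0 0 0 0 0"

```text
time_s: 10.35
position: [0.4762, -0.0462, 0.0302]
eef_rot: [0.061, 0.998, -0.004, -0.008]
force: [-0.1, -0.0, -1.5]
grip_width: 0.0237
```

Gripped at 23.7 mm. Lifting along the arc, first half.

Emit:
jog_arm --pt "0 -0.0005 0 -0.0097 0" --pt "0 -0.0006 0 -0.0097 0" --pt "0 -0.0012 0 -0.0096 0" --pt "0 -0.0013 0 -0.0096 0" --pt "0 -0.002 0 -0.0095 0" --pt "0 -0.002 0 -0.0095 0" --pt "0 -0.0026 0 -0.0093 0" --pt "0 -0.0026 0 -0.0093 0" --pt "0 -0.0033 0 -0.0091 0" --pt "0 -0.0033 0 -0.0091 0" --pt "0 -0.004 0 -0.0089 0" --pt "0 -0.004 0 -0.0089 0"

```text
time_s: 11.35
position: [0.5067, -0.0504, 0.1513]
eef_rot: [0.061, 0.998, -0.006, -0.008]
force: [4.3, -4.3, -7.1]
grip_width: 0.024
```

```bash
cat >> h.py <<'E'
def guard():
    # panel frame points: fixture frame, fit slope
    c,s=np.cos(-.1315),np.sin(-.1315)
    for cam in ["scene","top"]:
        p,W,d=cloud(cam)
        q=W-[.62355,-.02392,0]
        fx=q[...,0]*c+q[...,1]*s; fy=-q[...,0]*s+q[...,1]*c; z=W[...,2]
        for y0 in (48,-128):
            m=(abs(fy*1000-y0)<7)&(z>.06)&(z<.31)&(fx<.12)&(fx>-.13)&(p.min(-1)>110)
            if m.sum()<30: continue
            th=np.arctan2(z[m]-.079,.120-fx[m])[(.12-fx[m])>.08]
            if len(th): print(cam,y0,len(th),"deg",np.degrees(np.percentile(th,[10,50,90])).round(1))
    st=robot.get_state(); print(st["position"],st["eef_rot"].round(3),st["force"].round(1),st["grip_width"],st["time_s"])
E
python3 -c "from h import *; guard()"
```

```text
scene 48 858 deg [26.4 27.3 44.6]
scene -128 526 deg [26.5 27.2 28. ]
top 48 463 deg [27.2 27.8 28.4]
top -128 286 deg [27.2 27.9 28.6]
[ 0.50747766 -0.05045374  0.15245239] [ 0.061  0.998 -0.006 -0.007] [ 1.  -4.  -4.9] 0.023795278330952206 11.45
```

Emit:
jog_arm --pt "0 -0.0053 0 -0.0093 0" --pt "0 -0.0056 0 -0.0091 0" --pt "0 -0.006 0 -0.0089 0" --pt "0 -0.0063 0 -0.0086 0" --pt "0 -0.0067 0 -0.0084 0" --pt "0 -0.007 0 -0.0081 0" --pt "0 -0.0073 0 -0.0078 0" --pt "0 -0.0076 0 -0.0075 0" --pt "0 -0.0079 0 -0.0072 0" --pt "0 -0.0082 0 -0.0069 0"

```text
time_s: 12.28
position: [0.5716, -0.0589, 0.2311]
eef_rot: [0.061, 0.998, -0.007, -0.022]
force: [-2.0, -4.7, -4.7]
grip_width: 0.0238
```

```bash
python3 -c "
from h import *; guard(); caps()
p,_,_=cloud('scene');cv2.imwrite('pics/s4.png',p[:,:,::-1].astype(np.uint8))"
```

```text
scene 48 539 deg [49.5 50.2 50.8]
scene -128 410 deg [49.7 50.4 50.9]
[ 0.57280484 -0.05908814  0.23187442] [ 0.061  0.998 -0.007 -0.021] [-3.4 -4.7 -2.3] 0.024032217803412467 12.3833
top near 159 [0.5729 0.0887 0.0888] 0.0888
top far 148 [0.6472 0.0789 0.089 ] 0.089
top deck 252 [0.6901 0.1185 0.0441] 0.0682
scene near 153 [0.5729 0.0875 0.0881] 0.0882
scene far 174 [0.6475 0.0778 0.0882] 0.0882
scene deck 661 [0.6902 0.1191 0.033 ] 0.0311
wrist near 704 [0.574  0.0887 0.0884] 0.0884
wrist far 622 [0.6485 0.0789 0.0884] 0.0885
wrist deck 15 [0.6819 0.1169 0.0687] 0.0686
```

View pics/s4.png

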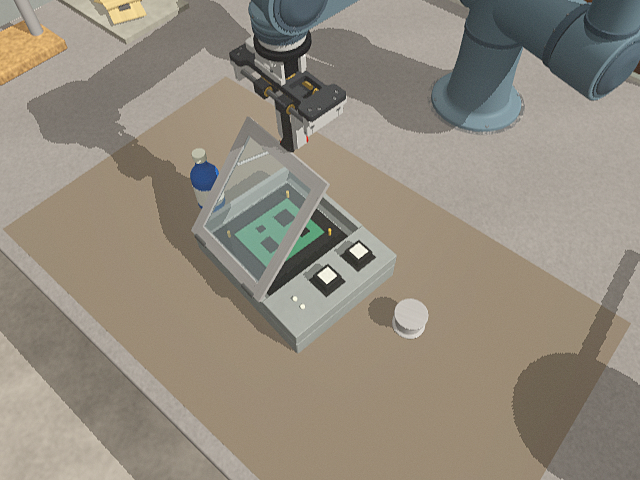

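The picture shows the guard held open by the gripper at the tongue (290,135), with the bottle, spool and screwdriver undisturbed. I'll let it settle and check once more.

Emit:
jog_arm --pt "0 0 0 0 0" --pt "0 0 0 0 0" --pt "0 0 0 0 0" --pt "0 0 0 0 0" --pt "0 0 0 0 0" --pt "0 0 0 0 0"

```text
time_s: 13.08
position: [0.5705, -0.0588, 0.2301]
eef_rot: [0.061, 0.998, -0.007, -0.021]
force: [0.1, -4.8, -3.7]
grip_width: 0.0237
```

```bash
python3 -c "
from h import *; guard(); s=robot.get_state(); print(abs(s['dq']).max())
for t in ['spool','cleaner','screwdriver']: print(t,[(round(r['score'],2),np.round(r['location'],3)) for r in robot.find_in('scene',t)[:1]])
guard()"
```

```text
scene 48 548 deg [49.1 49.9 50.5]
scene -128 402 deg [49.5 50.  50.6]
[ 0.57054501 -0.05879268  0.2300696 ] [ 0.061  0.998 -0.007 -0.021] [-0.9 -4.4 -3.4] 0.023985214009124577 13.1833
0.0010534353488829587
spool [(0.31, array([0.576, 0.092, 0.091]))]
cleaner [(0.56, array([ 0.641, -0.243,  0.097]))]
screwdriver []
scene 48 542 deg [49.1 49.8 50.5]
scene -128 400 deg [49.5 50.  50.7]
[ 0.57051804 -0.05879789  0.23004947] [ 0.061  0.998 -0.007 -0.021] [-0.5 -4.5 -3.2] 0.023883537500083322 13.4333
```

Stable at about 49.5 to 50 degrees. Handing in.

```bash
python3 -c "
from plant import robot; print(robot.close_job())"
```

```text
the job is handed in; nothing more can be done
None
```

The board tester is ready and the job is handed in. Both adapters were pressed home with the guard shut. The guard was then lifted by its tongue, and the gripper is still holding it at about 50 degrees.

**Adapters:** the last camera depths put both cap tops at 88 to 89 mm, where 89 mm is fully home.

**Guard:** the scene camera measured 49.8 to 50.0 degrees at the end. The slope formula reads slightly high, so the true angle is probably about 49.5. The arm was still, with the fingers 24 mm apart on the 24 mm tongue and about 3 to 5 N on the wrist.

**Checks that disagreed or failed:**
- **TCP height:** the reported TCP z was about 32 mm below the fingertips seen by the cameras, the same each time I checked. I worked from the cameras and contact force instead.
- **Bystanders:** in the final check the network missed the screwdriver, now out of view behind the arm. It also mistook the near adapter for the spool, with a low score. The scene picture taken once the guard was up shows the spool and bottle standing where they began. The arm never came near the screwdriver, but I did not see it again after the lift.

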